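# Find the rocking canister lid and bed it down

### The arm

A 6-joint arm with a two-finger parallel gripper is mounted at the origin on the work surface. World frame = base frame: x ahead of the robot, y to its left, z up, the work surface at z = 0. Lengths are in mm, angles in degrees, forces in N, time in s.
With the tool pointing down it reaches from about 325 to 775 mm from the base axis. Payload 5.5 kg.
Tool frame: the origin (TCP) lies midway between the tips of the shut fingers; the grasp point (between the pads) lies tcp_to_grasp behind it (tcp_to_grasp is the distance from the TCP to the grasp point, in mm); x points along the fingers, y is the direction in which the jaws open and shut, and the axes are right-handed (so a half turn about x gives the same grasp; the last joint's range is limited). The gripper opens to 88 mm and grips with 3 to 60 N. Pads are 20 mm wide; open, the fingers measure 115 mm over their backs; the gripper's body (75 mm by 178 mm) begins 61 mm behind the grasp point.
Start: joints at [63.386, 5.22, 70.514, -0, 104.267, -3.249], TCP at [237.96, 550.81, 194.731] pointing down, gripper open.
Joint ranges: [-164.24, 164.24], [-49.07, 125.15], [9.68, 141.18], [-86.29, 266.29], [3.28, 154.24], [-151.56, 151.56]. Speed limits (degrees/s): [147.25, 147.25, 172.46, 180, 180, 180].

### API

Orientations are given as a 3x3 rotation matrix whose columns are the frame's x, y, z axes.
In Python, from cell import * gives the robot as it stands.
- The arm moves only by the tool servo_tool, never from a script. Its argument "rows" is a list of rows, each a list of 6 numbers: the shift along the world's x, y, z in cm, then the turn, a rotation vector about the world's x, y, z in degrees. In form: [[tx, ty, tz, ax, ay, az], ...]. A call has 1 to 8 rows; each row is the pose to reach, as a shift and turn from the pose commanded when the call began; what a row does not reach only later rows make up. A row lasts 1/8 s, in which the tool goes at most 62.5 mm and 10.7 degrees, less where a joint would pass 70% of its speed; a pose out of reach is approached as far as the arm can. A call with a gripper value outside its range is refused whole. "hand" is the closure, from -1 (fully open) to 1 (shut), set as the call begins (left out, the last holds). The fingers move at their own pace and stop on an object; "newtons" is the grip in N (left out, the last holds). Time passes only in rows, so rows that repeat a pose let the fingers close. It gives the time, the measured TCP pose, the force and the opening at its end, in the units of the state.
- get_obs(): the state, without advancing time (a new reading comes with each control period).
- read_camera(name): name is "scene" or "side" or "wrist"; returns the picture (400x640x3 uint8, blue, green, red); there is no depth.
- calibration(name): a dict with "mtx" (3x3 intrinsics, pixels), "xyz" and "orientation" of the camera in the world. Camera axes: x right, y down, z forward; pixel columns grow to the right and rows downward; lengths in mm; the calibration is good to about 2 mm. A picture is of the moment at which its call begins: read the wrist's pose just before it. calibration takes no time and is no camera call; for the wrist camera it gives the pose at the moment of the call.
- hand_in(): hands the job in, once; it reports no verdict.
The state is a dict: "time": time; "joint_positions": joint angles; "joint_velocities": joint speeds; "effort": joint torques, N m; "tool_pos": TCP position; "ee_rot": TCP orientation; "force": force on the tool from outside, world axes, zero at the start; "ft_torque": the same for the moment, N m; "grip_width": opening from 0.0 (shut) to 1.0 (fully open).
Only numpy, scipy, OpenCV 4.12 (cv2) and the standard library are available. Lean on these libraries where they do the work, as an engineer would, in place of code of your own. Each camera call takes 0.05 s, during which the arm holds its last target. There are 200 camera calls.

### The job

One of the four marble canister lids rocks on its seat, the other three are sound. Press the lids lightly near the rim with a fingertip until you feel one rock, then press that one firmly, but without brute force, in the middle until it lies flat and fully home, and finish with the fingertips still pressing on it. Lift nothing, leave the sound lids in place, and do not disturb the other stoneware.

Things in the scene. Friction and masses are not known exactly. Their poses are not given: they have to be found in the camera images.
- canister_a: dark green stone canister, fixed. Origin: centre of its underside on the table, z up. 96 mm across. Bedding face 55 mm up, in a 4 mm lip (88 mm inside) that rises to 65 mm. Its lid stands 4 mm above the bedding face: three on firm cork rings nearly as wide as the lid; one, any of the four, only on a middle stud 14 mm across, a tight push fit that 12 N drives down for good, so the lid beds.
- lid_a: white marble lid of the canister of this letter: loose flat disc, 84 mm across, 14 mm thick, 0.2 to 0.3 kg. Origin: centre of its underside, z up. Starts level, top 73 mm above the table (home: 69). If sound, it gives under 1 mm. If loose, 1 to 3 N about 30 mm from its centre tips it 0.11 rad (that spot sinks 2 to 3 mm) and it levels when let go; press its middle to send it home.
- canister_b: dark green stone canister, fixed. Origin: centre of its underside on the table, z up. 96 mm across. Bedding face 55 mm up, in a 4 mm lip (88 mm inside) that rises to 65 mm. Its lid stands 4 mm above the bedding face: three on firm cork rings nearly as wide as the lid; one, any of the four, only on a middle stud 14 mm across, a tight push fit that 12 N drives down for good, so the lid beds.
- lid_b: white marble lid of the canister of this letter: loose flat disc, 84 mm across, 14 mm thick, 0.2 to 0.3 kg. Origin: centre of its underside, z up. Starts level, top 73 mm above the table (home: 69). If sound, it gives under 1 mm. If loose, 1 to 3 N about 30 mm from its centre tips it 0.11 rad (that spot sinks 2 to 3 mm) and it levels when let go; press its middle to send it home.
- canister_c: dark green stone canister, fixed. Origin: centre of its underside on the table, z up. 96 mm across. Bedding face 55 mm up, in a 4 mm lip (88 mm inside) that rises to 65 mm. Its lid stands 4 mm above the bedding face: three on firm cork rings nearly as wide as the lid; one, any of the four, only on a middle stud 14 mm across, a tight push fit that 12 N drives down for good, so the lid beds.
- lid_c: white marble lid of the canister of this letter: loose flat disc, 84 mm across, 14 mm thick, 0.2 to 0.3 kg. Origin: centre of its underside, z up. Starts level, top 73 mm above the table (home: 69). If sound, it gives under 1 mm. If loose, 1 to 3 N about 30 mm from its centre tips it 0.11 rad (that spot sinks 2 to 3 mm) and it levels when let go; press its middle to send it home.
- canister_d: dark green stone canister, fixed. Origin: centre of its underside on the table, z up. 96 mm across. Bedding face 55 mm up, in a 4 mm lip (88 mm inside) that rises to 65 mm. Its lid stands 4 mm above the bedding face: three on firm cork rings nearly as wide as the lid; one, any of the four, only on a middle stud 14 mm across, a tight push fit that 12 N drives down for good, so the lid beds.
- lid_d: white marble lid of the canister of this letter: loose flat disc, 84 mm across, 14 mm thick, 0.2 to 0.3 kg. Origin: centre of its underside, z up. Starts level, top 73 mm above the table (home: 69). If sound, it gives under 1 mm. If loose, 1 to 3 N about 30 mm from its centre tips it 0.11 rad (that spot sinks 2 to 3 mm) and it levels when let go; press its middle to send it home.
- goblet: bystander, loose: pale green onyx goblet, 72 mm across the rim, 115 mm high. Origin: centre of its underside.
- bowl: bystander, loose: white bowl, 100 mm across, 45 mm high. Origin: centre of its underside.
- eggcup: bystander, loose: small pale green egg cup, 40 mm across, 55 mm high, it stands between the canisters. Origin: centre of its underside.
- vase: bystander, loose: cream stone vase, 58 mm across, 95 mm high. Origin: centre of its underside.
- tumbler: bystander, loose: red-brown tumbler, 56 mm across, 70 mm high. Origin: centre of its underside.
- dish: bystander, loose: low dark green dish, 92 mm across, 22 mm high. Origin: centre of its underside.
- tag_roll: bystander, loose: white roll of price tags lying flat, a ring 60 mm across, 30 mm high. Origin: centre of its underside.
Things that resemble listed ones, but are neither listed nor needed, are in the scene too. Leave any brown or green look-alike of the lid_d alone.

How it is judged (in metres and radians):
On the way, in this order (a step that is already met when the one before it is completed fails the run):
1. the rocking lid is made to rock by a fingertip pressing near its rim (it tips by more than 0.04 rad) (((angle between lid_a's own z axis and vertical above 0.04 rad and contact force between the fingers and lid_a above 0.3 N) or (angle between lid_b's own z axis and vertical above 0.04 rad and contact force between the fingers and lid_b above 0.3 N) or (angle between lid_c's own z axis and vertical above 0.04 rad and contact force between the fingers and lid_c above 0.3 N) or (angle between lid_d's own z axis and vertical above 0.04 rad and contact force between the fingers and lid_d above 0.3 N))), for 0.05 s.
2. that lid is pressed home: flat on its bedding face (((z of lid_a in the frame of canister_a below 0.0566 m and angle between lid_a's own z axis and vertical below 0.02 rad and linear speed of lid_a below 0.02 m/s and contact force between the fingers and lid_a above 1 N) or (z of lid_b in the frame of canister_b below 0.0566 m and angle between lid_b's own z axis and vertical below 0.02 rad and linear speed of lid_b below 0.02 m/s and contact force between the fingers and lid_b above 1 N) or (z of lid_c in the frame of canister_c below 0.0566 m and angle between lid_c's own z axis and vertical below 0.02 rad and linear speed of lid_c below 0.02 m/s and contact force between the fingers and lid_c above 1 N) or (z of lid_d in the frame of canister_d below 0.0566 m and angle between lid_d's own z axis and vertical below 0.02 rad and linear speed of lid_d below 0.02 m/s and contact force between the fingers and lid_d above 1 N))), for 0.2 s.
At the end, for the whole second after the job is handed in: The lid that rocked lies level (within 0.02 rad) on its canister's bedding face (within 1.6 mm) with the fingers pressing on it with 1 to 60 N; the other three lids are within 5 mm of where they started and level within 0.03 rad (((z of lid_a in the frame of canister_a below 0.0566 m and angle between lid_a's own z axis and vertical below 0.02 rad and linear speed of lid_a below 0.02 m/s and contact force between the fingers and lid_a between 1 and 60 N and distance of each of lid_b, lid_c, lid_d from where it was at the start of the episode below 0.005 m and angle between each of lid_b, lid_c, lid_d's own z axis and vertical below 0.03 rad) or (z of lid_b in the frame of canister_b below 0.0566 m and angle between lid_b's own z axis and vertical below 0.02 rad and linear speed of lid_b below 0.02 m/s and contact force between the fingers and lid_b between 1 and 60 N and distance of each of lid_a, lid_c, lid_d from where it was at the start of the episode below 0.005 m and angle between each of lid_a, lid_c, lid_d's own z axis and vertical below 0.03 rad) or (z of lid_c in the frame of canister_c below 0.0566 m and angle between lid_c's own z axis and vertical below 0.02 rad and linear speed of lid_c below 0.02 m/s and contact force between the fingers and lid_c between 1 and 60 N and distance of each of lid_a, lid_b, lid_d from where it was at the start of the episode below 0.005 m and angle between each of lid_a, lid_b, lid_d's own z axis and vertical below 0.03 rad) or (z of lid_d in the frame of canister_d below 0.0566 m and angle between lid_d's own z axis and vertical below 0.02 rad and linear speed of lid_d below 0.02 m/s and contact force between the fingers and lid_d between 1 and 60 N and distance of each of lid_a, lid_b, lid_c from where it was at the start of the episode below 0.005 m and angle between each of lid_a, lid_b, lid_c's own z axis and vertical below 0.03 rad))); the arm keeps its last pose, push and grip.
It fails at once if a lid is lifted off its canister (more than 12 mm up) (z of lid_a in the frame of canister_a above 0.071 m or z of lid_b in the frame of canister_b above 0.071 m or z of lid_c in the frame of canister_c above 0.071 m or z of lid_d in the frame of canister_d above 0.071 m).
It fails at once if a lid is pressed with brute force (over 70 N) (contact force between the fingers and lid_a above 70 N or contact force between the fingers and lid_b above 70 N or contact force between the fingers and lid_c above 70 N or contact force between the fingers and lid_d above 70 N).
It fails at once if another piece is moved by more than 25 mm or tipped over (distance of any of goblet, bowl, eggcup, vase, tumbler, dish, tag_roll from where it was at the start of the episode above 0.025 m or angle between any of goblet, bowl, eggcup, vase, tumbler, dish, tag_roll's own z axis and vertical above 0.4 rad).
It also fails if it takes over 51 s, if anything falls off the work surface, if the arm or the gripper's body presses on something with over 40 N, if the wrist force passes 120 N, or if a joint passes its speed limit or range.

## Working session

There is one attempt and no reset: what is moved stays moved. The work goes in short steps, Python scripts to look and compute and a tool call to move; the robot and the scene stay as the last step left them, time stands still between calls to the robot, and variables do not carry over. Pictures are saved under pics/ and viewed, about 8 in all and at most 12, crops included, and the job is handed in when it is done.

Besides the shell and the picture viewer there is one more tool, called after "Request:" by a JSON object that holds its "name" and its "arguments". servo_tool: Moves the arm, as the interface text tells. Its arguments: {"type":"object","properties":{"rows":{"type":"array","items":{"type":"array","items":{"type":"number"}}},"hand":{"type":"number"},"newtons":{"type":"number"}},"required":["rows"]}

```bash
mkdir -p pics; python3 - <<'E'
from cell import *
import cv2
for n in("scene","side"):
    cv2.imwrite(f"pics/{n}0.png",read_camera(n)); c=calibration(n); print(n,c)
o=get_obs();print(o)
E
```

```text
scene {'mtx': array([[484.08105814,   0.        , 314.97191911],
       [  0.        , 484.08105814, 203.53264323],
       [  0.        ,   0.        ,   1.        ]]), 'xyz': array([1453.29735456, -471.91313749,  698.7988116 ]), 'orientation': array([[ 0.48863934,  0.4710926 , -0.73437276],
       [ 0.87211472, -0.2391767 ,  0.42686113],
       [ 0.02544627, -0.84903844, -0.52771794]])}
side {'mtx': array([[502.13188955,   0.        , 315.64592683],
       [  0.        , 502.13188955, 206.77761511],
       [  0.        ,   0.        ,   1.        ]]), 'xyz': array([389.52306915, 662.87944595, 899.15317732]), 'orientation': array([[-0.95780879, -0.21830868,  0.1869322 ],
       [-0.28733894,  0.74143643, -0.6063896 ],
       [-0.00621823, -0.63451819, -0.77288292]])}
{'time': 0.1, 'joint_positions': array([ 6.33857830e+01,  5.25987227e+00,  7.05730721e+01, -4.38743279e-04,
        1.04268543e+02, -3.24899330e+00]), 'joint_velocities': array([-0.00523354, -0.01963033, -0.12332981,  0.04285011,  0.01673935,
       -0.01331378]), 'effort': array([ 2.23947187e-03, -4.47858417e+01, -4.07569098e+01,  6.99372939e-02,
        2.85141746e-02, -9.35813569e-05]), 'tool_pos': array([237.81992213, 550.51105564, 193.72755497]), 'ee_rot': array([[-7.86869519e-04,  3.96591807e-01,  9.17994727e-01],
       [-1.58693482e-03,  9.17993361e-01, -3.96592576e-01],
       [-9.99998431e-01, -1.76886441e-03, -9.29756466e-05]]), 'force': array([1.11412672, 0.33614946, 0.87085028]), 'ft_torque': array([-0.01484071, -0.02815757, -0.01128493]), 'grip_width': 1.0020284626801783}
```

View pics/scene0.png

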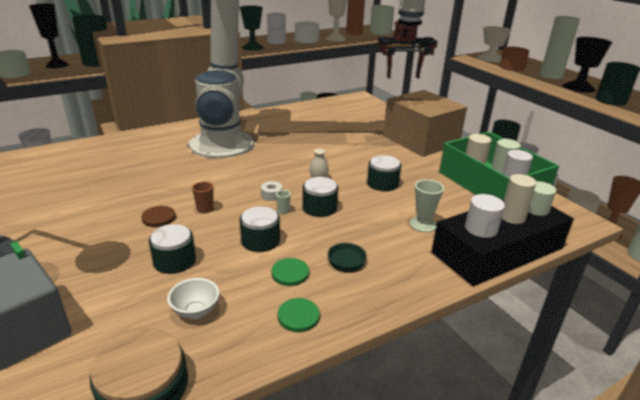

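View pics/side0.png

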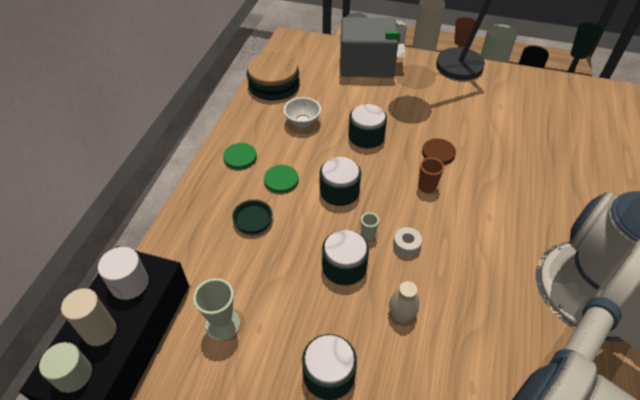

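The scene picture shows four white-topped green canisters at (172,240), (260,220), (320,190) and (384,165). In the side picture they are at (368,120), (340,175), (345,252) and (330,360). Things that could be mistaken for a lid: green discs at side (240,155) and (281,178), a brown disc at (438,150), the bowl at (302,115), the tag roll at (407,241), and white tumblers in the crate at (123,270).

```bash
python3 - <<'E'
from cell import *
import cv2,numpy as np
def ray(c,u,v,z):
    d=c["orientation"]@np.linalg.solve(c["mtx"],[u,v,1]);p=np.array(c["xyz"]);return p+d*(z-p[2])/d[2]
seeds={"scene":[(172,238),(260,217),(320,188),(384,163)],"side":[(368,115),(340,170),(345,246),(330,357)]}
for n,s in seeds.items():
    im=cv2.imread(f"pics/{n}0.png");c=calibration(n)
    h=cv2.cvtColor(im,cv2.COLOR_BGR2HSV);m=cv2.inRange(h,(0,0,110),(179,75,255))
    _,lab,st,ce=cv2.connectedComponentsWithStats(m)
    for u,v in s:
        l=lab[v,u]; cs=max(cv2.findContours((lab==l).astype(np.uint8),0,1)[0],key=cv2.contourArea)
        # full disc incl. visible side wall: project contour to z=73 using far edge; fit circle r=42 to hull
        P=np.array([ray(c,*q[0],73)[:2] for q in cs])
        x,y,w,hh=st[l][:4]
        cam=np.array(c["xyz"])[:2];f=P.mean(0)-cam;f/=np.linalg.norm(f)
        g=P[(P-P.mean(0))@f>-10]   # far part & flanks: true top rim
        A=np.c_[2*g,np.ones(len(g))];s_=np.linalg.lstsq(A,(g**2).sum(1),rcond=None)[0]
        print(n,(u,v),(x,y,w,hh),"ctr",s_[:2].round(1),"r",round(float(np.sqrt(s_[2]+s_[:2]@s_[:2])),1))
im=cv2.imread("pics/side0.png");cv2.imwrite("pics/crop.png",cv2.resize(im[90:400,280:450],None,fx=1.9,fy=1.9))
E
```

```text
scene (172, 238) (np.int32(149), np.int32(224), np.int32(42), np.int32(26)) ctr [ 551.2 -312.2] r 42.4
scene (260, 217) (np.int32(240), np.int32(181), np.int32(51), np.int32(48)) ctr [487.1 -47.3] r 52.0
scene (320, 188) (np.int32(303), np.int32(149), np.int32(35), np.int32(46)) ctr [383.6 161.1] r 49.9
scene (384, 163) (np.int32(369), np.int32(155), np.int32(32), np.int32(16)) ctr [474.2 324.6] r 43.1
side (368, 115) (np.int32(351), np.int32(104), np.int32(35), np.int32(23)) ctr [ 549.3 -309. ] r 41.6
side (340, 170) (np.int32(322), np.int32(157), np.int32(37), np.int32(28)) ctr [ 567.6 -105.1] r 41.6
side (345, 246) (np.int32(325), np.int32(230), np.int32(42), np.int32(35)) ctr [503.4  95.3] r 41.4
side (330, 357) (np.int32(305), np.int32(334), np.int32(49), np.int32(49)) ctr [472.  325.9] r 41.1
```

View pics/crop.png

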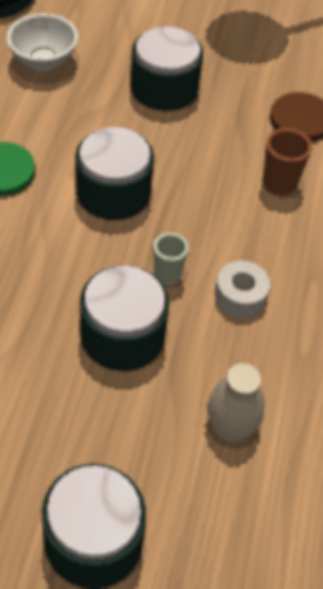

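The crop confirms four white lids on dark green canisters. The two cameras agree to about 3 mm on the two outer lids. The middle two use the side view only, since their scene masks merged with neighbouring pieces. Centres: L1 (550,-311), L2 (568,-105), L3 (503,95), L4 (473,325). I'll start with L4.

Request:
{"name": "servo_tool", "arguments": {"rows": [[4, -4, 0, 0, 0, 0], [9, -9, -2, 0, 0, 0], [13, -13.5, -4, 0, 0, 0], [17, -17.5, -7, 0, 0, 0], [20.7, -21.4, -10, 0, 0, 0], [20.7, -21.4, -11, 0, 0, 0], [20.7, -21.4, -11, 0, 0, 0], [20.7, -21.4, -11, 0, 0, 0]], "hand": 1, "newtons": 10}}

```text
time: 1.1
tool_pos: [444.5, 338.2, 85.9]
ee_rot: [[0.001, 0.395, 0.919], [0.001, 0.919, -0.395], [-1.0, 0.001, 0.0]]
force: [-0.4, 0.9, 0.1]
grip_width: 0.129
```

Request:
{"name": "servo_tool", "arguments": {"rows": [[0, 0, -0.5, 0, 0, 0], [0, 0, -1.0, 0, 0, 0], [0, 0, -1.2, 0, 0, 0], [0, 0, -1.3, 0, 0, 0], [0, 0, -1.3, 0, 0, 0]]}}

```text
time: 1.72
tool_pos: [444.9, 336.8, 71.7]
ee_rot: [[-0.0, 0.397, 0.918], [-0.0, 0.918, -0.397], [-1.0, -0.0, -0.0]]
force: [-1.7, 0.3, -0.1]
grip_width: 0.007
```

Request:
{"name": "servo_tool", "arguments": {"rows": [[0, 0, -0.05, 0, 0, 0], [0, 0, -0.1, 0, 0, 0], [0, 0, -0.1, 0, 0, 0]]}}

```text
time: 2.1
tool_pos: [445.0, 336.8, 70.7]
ee_rot: [[-0.0, 0.397, 0.918], [-0.0, 0.918, -0.397], [-1.0, -0.0, 0.0]]
force: [-0.3, -0.3, 0.2]
grip_width: 0.008
```

Request:
{"name": "servo_tool", "arguments": {"rows": [[0, 0, -0.05, 0, 0, 0], [0, 0, -0.1, 0, 0, 0], [0, 0, -0.1, 0, 0, 0]]}}

```text
time: 2.48
tool_pos: [444.9, 336.8, 69.6]
ee_rot: [[-0.0, 0.397, 0.918], [-0.0, 0.918, -0.397], [-1.0, -0.0, -0.0]]
force: [-0.9, -0.9, 0.5]
grip_width: 0.004
```

```bash
python3 - <<'E'
from cell import *
import cv2,numpy as np
F=[]
for i in range(5):
    im=read_camera("side");o=get_obs();F.append(o["force"])
print(np.mean(F,0),o["tool_pos"],o["ft_torque"])
a=im[280:400,250:450];w=read_camera("wrist")
cv2.imwrite("pics/p1.png",np.vstack([cv2.resize(a,(640,384)),cv2.resize(w,(340,212)).copy() if 0 else cv2.copyMakeBorder(cv2.resize(w,(340,212)),0,0,0,300,0)]))
E
```

```text
[ 0.2883641  -0.01149446 -0.07668529] [444.95608373 336.80884792  69.72606343] [-0.01968301  0.00264551 -0.06786784]
```

View pics/p1.png

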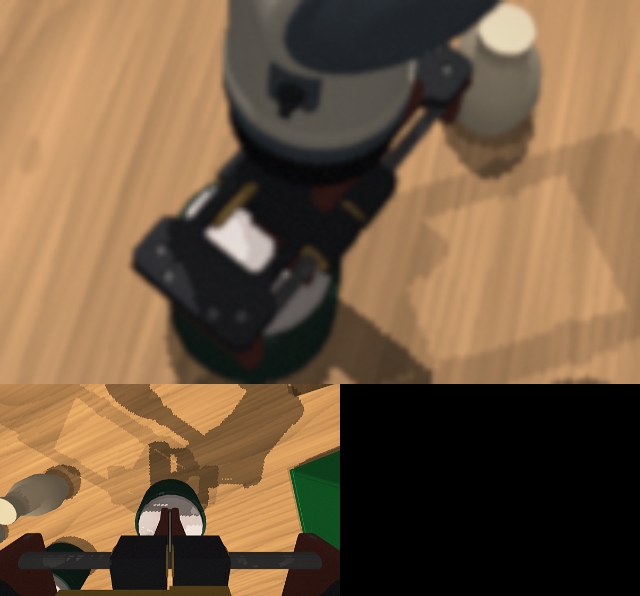

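Wrist view: the fingers are over the lid, and there is no force yet. I'll keep going down gently.

Request:
{"name": "servo_tool", "arguments": {"rows": [[0, 0, -0.05, 0, 0, 0], [0, 0, -0.1, 0, 0, 0], [0, 0, -0.1, 0, 0, 0]]}}

```text
time: 3.15
tool_pos: [444.9, 336.8, 68.6]
ee_rot: [[-0.0, 0.397, 0.918], [-0.0, 0.918, -0.397], [-1.0, -0.0, -0.0]]
force: [-0.6, 0.1, -0.3]
grip_width: 0.003
```

Request:
{"name": "servo_tool", "arguments": {"rows": [[0, 0, -0.05, 0, 0, 0], [0, 0, -0.1, 0, 0, 0], [0, 0, -0.1, 0, 0, 0]]}}

```text
time: 3.52
tool_pos: [444.9, 336.8, 67.6]
ee_rot: [[-0.0, 0.397, 0.918], [-0.0, 0.918, -0.397], [-1.0, -0.0, -0.0]]
force: [0.4, -0.6, 0.3]
grip_width: 0.005
```

```bash
python3 - <<'E'
from cell import *
import cv2,numpy as np
c=calibration("wrist");w=read_camera("wrist");o=get_obs();print(o["tool_pos"],o["force"])
R=np.array(c["orientation"]);K=c["mtx"]
pr=lambda p:(lambda q:(q[:2]/q[2]))(K@(R.T@(np.array(p)-c["xyz"])))
print(c["xyz"],pr(o["tool_pos"]))
for t in np.linspace(0,2*np.pi,40):
    q=pr([473+42*np.cos(t),325+42*np.sin(t),73]);cv2.circle(w,tuple(int(i) for i in q),1,(0,0,255),-1)
q=pr(o["tool_pos"]);cv2.circle(w,tuple(int(i) for i in q),3,(255,0,0),1)
cv2.imwrite("pics/w2.png",cv2.resize(w[150:350,200:440],None,fx=3,fy=3))
E
```

```text
[444.95200697 336.77869548  67.68996514] [-0.83288325 -0.34028745  0.27397506]
[367.78959626 368.61109803 257.73439327] [321.42894355 231.23411914]
```

View pics/w2.png

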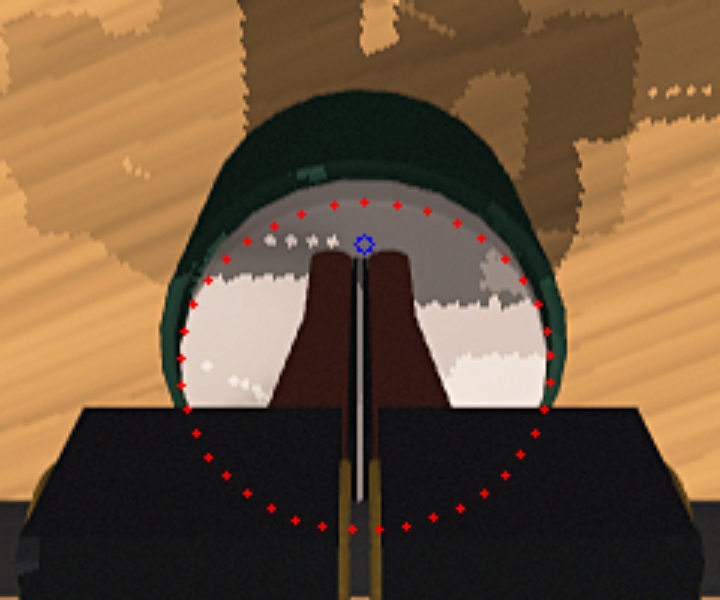

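The red predicted rim matches the lid, with the lid side visible above it. The fingers are well inside the rim but not touching, or barely. I'll keep stepping down.

Request:
{"name": "servo_tool", "arguments": {"rows": [[0, 0, -0.05, 0, 0, 0], [0, 0, -0.1, 0, 0, 0], [0, 0, -0.1, 0, 0, 0]]}}

```text
time: 3.95
tool_pos: [444.9, 336.8, 66.7]
ee_rot: [[-0.0, 0.397, 0.918], [-0.0, 0.918, -0.397], [-1.0, -0.0, -0.0]]
force: [0.5, -0.5, -1.1]
grip_width: 0.006
```

Request:
{"name": "servo_tool", "arguments": {"rows": [[0, 0, -0.05, 0, 0, 0], [0, 0, -0.1, 0, 0, 0], [0, 0, -0.1, 0, 0, 0]]}}

```text
time: 4.32
tool_pos: [444.9, 336.8, 65.7]
ee_rot: [[-0.0, 0.397, 0.918], [-0.0, 0.918, -0.397], [-1.0, -0.0, -0.0]]
force: [-0.8, -0.5, -0.4]
grip_width: 0.006
```

```bash
python3 - <<'E'
from cell import *
import cv2,numpy as np
def ov(n,crop,s):
    w=read_camera(n);c=calibration(n);o=get_obs()
    R=np.array(c["orientation"]);K=c["mtx"]
    pr=lambda p:(lambda q:(q[:2]/q[2]))(K@(R.T@(np.array(p)-c["xyz"])))
    x0,y0,x1,y1=crop
    a=cv2.resize(w[y0:y1,x0:x1],None,fx=s,fy=s,interpolation=cv2.INTER_CUBIC)
    T=lambda p:tuple(int(round((i-j+.5)*s)) for i,j in zip(pr(p),(x0,y0)))
    cv2.circle(a,T(o["tool_pos"]),3,(255,0,0),1)
    for t in np.linspace(0,2*np.pi,40):cv2.circle(a,T([473+42*np.cos(t),325+42*np.sin(t),73]),1,(0,0,255),-1)
    return a,o
a,o=ov("scene",(345,125,425,195),7);b,o=ov("wrist",(250,190,390,290),4)
b=cv2.copyMakeBorder(cv2.resize(b,None,fx=.6,fy=.6),0,490-240,0,0,0)
a=cv2.resize(a,(460,402));a=cv2.copyMakeBorder(a,0,88,0,0,0)
cv2.imwrite("pics/s3.png",np.hstack([a,b]));print(o["tool_pos"],o["force"])
E
```

```text
[444.93620369 336.80740402  65.70141163] [ 0.53986667  0.17155965 -0.09659158]
```

View pics/s3.png

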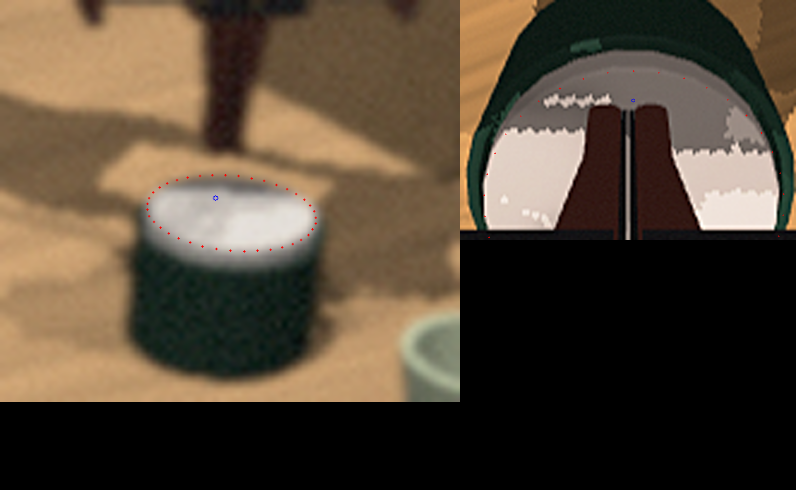

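```bash
python3 - <<'E'
from cell import *
import numpy as np
def ray(n,u,v):
    c=calibration(n);d=np.array(c["orientation"])@np.linalg.solve(c["mtx"],[u,v,1]);return np.array(c["xyz"]),d/np.linalg.norm(d)
p,d=ray("wrist",321,234);q,e=ray("scene",383.6,151.1)
s=np.linalg.lstsq(np.c_[d,-e],q-p,rcond=None)[0];print(p+s[0]*d,q+s[1]*e)
c=calibration("wrist");print(np.array(c["orientation"]).round(3),c["mtx"],c["xyz"])
E
```

```text
[437.81762326 339.44872907  87.17567467] [440.56756673 343.23077574  87.66323042]
[[ 0.396  0.875  0.278]
 [ 0.918 -0.378 -0.119]
 [ 0.     0.302 -0.953]] [[309.87077182   0.         319.50527794]
 [  0.         309.87077182 198.01639518]
 [  0.           0.           1.        ]] [367.80206157 368.61973945 255.79785634]
```

Triangulating the tips gives z≈87, against a reported TCP of 65.7. So the fingertips really sit about 20 mm above the reported TCP, which explains the lack of contact. I'll go down by that amount with force guarding and shift slightly inward.

Request:
{"name": "servo_tool", "arguments": {"rows": [[0.4, -0.2, -0.3, 0, 0, 0], [0.4, -0.2, -0.6, 0, 0, 0], [0.4, -0.2, -0.8, 0, 0, 0], [0.4, -0.2, -0.8, 0, 0, 0]]}}

```text
time: 4.92
tool_pos: [448.8, 334.7, 57.4]
ee_rot: [[-0.0, 0.397, 0.918], [-0.0, 0.918, -0.397], [-1.0, -0.0, -0.0]]
force: [0.0, 0.0, -0.2]
grip_width: 0.012
```

Request:
{"name": "servo_tool", "arguments": {"rows": [[0, 0, -0.1, 0, 0, 0], [0, 0, -0.2, 0, 0, 0], [0, 0, -0.2, 0, 0, 0]]}}

```text
time: 5.3
tool_pos: [448.9, 334.8, 55.6]
ee_rot: [[-0.0, 0.397, 0.918], [-0.0, 0.918, -0.397], [-1.0, -0.0, -0.0]]
force: [0.2, 0.6, 0.8]
grip_width: 0.006
```

Request:
{"name": "servo_tool", "arguments": {"rows": [[0, 0, -0.1, 0, 0, 0], [0, 0, -0.1, 0, 0, 0]]}}

```text
time: 5.55
tool_pos: [448.9, 334.8, 54.6]
ee_rot: [[-0.0, 0.397, 0.918], [-0.0, 0.918, -0.397], [-1.0, -0.0, -0.0]]
force: [0.5, 0.6, 0.6]
grip_width: 0.009
```

Request:
{"name": "servo_tool", "arguments": {"rows": [[0, 0, -0.1, 0, 0, 0], [0, 0, -0.1, 0, 0, 0]]}}

```text
time: 5.8
tool_pos: [448.9, 334.8, 53.6]
ee_rot: [[-0.0, 0.397, 0.918], [-0.0, 0.918, -0.397], [-1.0, -0.0, -0.0]]
force: [0.1, 0.7, -0.2]
grip_width: 0.011
```

Request:
{"name": "servo_tool", "arguments": {"rows": [[0, 0, -0.1, 0, 0, 0], [0, 0, -0.1, 0, 0, 0]]}}

```text
time: 6.05
tool_pos: [448.9, 334.8, 52.6]
ee_rot: [[-0.0, 0.397, 0.918], [-0.0, 0.918, -0.397], [-1.0, -0.0, -0.0]]
force: [-0.3, -0.0, -0.1]
grip_width: 0.004
```

Request:
{"name": "servo_tool", "arguments": {"rows": [[0, 0, -0.1, 0, 0, 0], [0, 0, -0.1, 0, 0, 0]]}}

```text
time: 6.3
tool_pos: [448.9, 334.8, 51.6]
ee_rot: [[-0.0, 0.397, 0.918], [-0.0, 0.918, -0.397], [-1.0, -0.0, -0.0]]
force: [-0.0, -0.5, 0.0]
grip_width: 0.004
```

Request:
{"name": "servo_tool", "arguments": {"rows": [[0, 0, -0.1, 0, 0, 0], [0, 0, -0.1, 0, 0, 0]]}}

```text
time: 6.55
tool_pos: [448.9, 334.7, 50.6]
ee_rot: [[-0.0, 0.397, 0.918], [-0.0, 0.918, -0.397], [-1.0, -0.0, -0.0]]
force: [0.4, 0.1, 0.7]
grip_width: 0.008
```

Request:
{"name": "servo_tool", "arguments": {"rows": [[0, 0, -0.1, 0, 0, 0], [0, 0, -0.1, 0, 0, 0]]}}

```text
time: 6.8
tool_pos: [448.9, 334.8, 49.6]
ee_rot: [[-0.0, 0.397, 0.918], [-0.0, 0.918, -0.397], [-1.0, -0.0, -0.0]]
force: [-0.3, -0.2, 0.8]
grip_width: 0.005
```

Request:
{"name": "servo_tool", "arguments": {"rows": [[0, 0, -0.1, 0, 0, 0], [0, 0, -0.1, 0, 0, 0]]}}

```text
time: 7.05
tool_pos: [448.9, 334.8, 48.6]
ee_rot: [[-0.0, 0.397, 0.918], [-0.0, 0.918, -0.397], [-1.0, -0.0, -0.0]]
force: [0.1, -0.4, -0.4]
grip_width: 0.004
```

Request:
{"name": "servo_tool", "arguments": {"rows": [[0, 0, -0.1, 0, 0, 0], [0, 0, -0.1, 0, 0, 0]]}}

```text
time: 7.3
tool_pos: [448.9, 334.8, 47.6]
ee_rot: [[-0.0, 0.397, 0.918], [-0.0, 0.918, -0.397], [-1.0, -0.0, -0.0]]
force: [0.2, 0.1, 0.1]
grip_width: 0.004
```

Request:
{"name": "servo_tool", "arguments": {"rows": [[0, 0, -0.1, 0, 0, 0], [0, 0, -0.1, 0, 0, 0]]}}

```text
time: 7.55
tool_pos: [448.9, 334.8, 46.6]
ee_rot: [[-0.0, 0.397, 0.918], [-0.0, 0.918, -0.397], [-1.0, -0.0, -0.0]]
force: [0.3, -0.3, -0.1]
grip_width: 0.006
```

Request:
{"name": "servo_tool", "arguments": {"rows": [[0, 0, -0.1, 0, 0, 0], [0, 0, -0.1, 0, 0, 0]]}}

```text
time: 7.8
tool_pos: [448.9, 334.8, 45.6]
ee_rot: [[-0.0, 0.397, 0.918], [-0.0, 0.918, -0.397], [-1.0, -0.0, -0.0]]
force: [-0.5, 0.3, -0.0]
grip_width: 0.008
```

```bash
python3 - <<'E'
from cell import *
import cv2,numpy as np
def crop(n,x0,y0,x1,y1,s):
    return cv2.resize(read_camera(n)[y0:y1,x0:x1],None,fx=s,fy=s,interpolation=cv2.INTER_CUBIC)
a=crop("scene",345,125,425,195,5);b=crop("wrist",250,190,390,290,2.5)
h=350;b=cv2.copyMakeBorder(b,0,h-b.shape[0],0,0,0)
cv2.imwrite("pics/s4.png",np.hstack([a,b]));print(get_obs()["tool_pos"],get_obs()["force"])
E
```

```text
[448.95880752 334.80815188  45.72317295] [ 0.97533294 -0.52498427 -0.01739721]
```

View pics/s4.png

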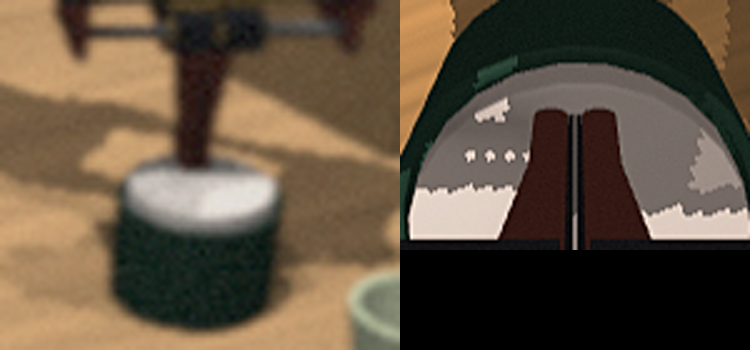

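Scene view: the tip at about (384,158) is now at the lid's rear part and nearly touching. I'll continue.

Request:
{"name": "servo_tool", "arguments": {"rows": [[0, 0, -0.1, 0, 0, 0], [0, 0, -0.1, 0, 0, 0]]}}

```text
time: 8.15
tool_pos: [448.9, 335.0, 45.1]
ee_rot: [[0.0, 0.396, 0.918], [0.0, 0.918, -0.396], [-1.0, 0.0, -0.0]]
force: [-1.7, 0.5, 1.5]
grip_width: 0.007
```

Request:
{"name": "servo_tool", "arguments": {"rows": [[0, 0, -0.1, 0, 0, 0], [0, 0, -0.1, 0, 0, 0]]}}

```text
time: 8.4
tool_pos: [448.6, 335.3, 44.5]
ee_rot: [[-0.0, 0.396, 0.918], [0.001, 0.918, -0.396], [-1.0, 0.001, -0.001]]
force: [-3.9, 0.7, 5.5]
grip_width: 0.009
```

Request:
{"name": "servo_tool", "arguments": {"rows": [[0, 0, -0.1, 0, 0, 0], [0, 0, -0.1, 0, 0, 0]]}}

```text
time: 8.65
tool_pos: [448.3, 335.6, 43.9]
ee_rot: [[-0.001, 0.396, 0.918], [0.002, 0.918, -0.396], [-1.0, 0.001, -0.001]]
force: [-5.6, 1.6, 8.6]
grip_width: 0.005
```

Request:
{"name": "servo_tool", "arguments": {"rows": [[0, 0, -0.1, 0, 0, 0], [0, 0, -0.1, 0, 0, 0]]}}

```text
time: 8.9
tool_pos: [448.4, 335.6, 43.3]
ee_rot: [[-0.0, 0.396, 0.918], [0.002, 0.918, -0.396], [-1.0, 0.001, -0.001]]
force: [-6.5, 1.8, 8.7]
grip_width: 0.007
```

```bash
python3 - <<'E'
from cell import *
import cv2,numpy as np
def crop(n,x0,y0,x1,y1,s):
    return cv2.resize(read_camera(n)[y0:y1,x0:x1],None,fx=s,fy=s,interpolation=cv2.INTER_CUBIC)
a=crop("scene",345,125,425,195,5);b=crop("wrist",250,190,390,290,2.5)
h=350;b=cv2.copyMakeBorder(b,0,h-b.shape[0],0,0,0)
o=get_obs();cv2.imwrite("pics/s5.png",np.hstack([a,b]));print(o["tool_pos"],o["force"],o["ft_torque"])
E
```

```text
[448.39733678 335.60080891  43.2874115 ] [-5.95208513 -0.34655245  9.42225111] [0.03608458 1.01174419 0.01366109]
```

View pics/s5.png

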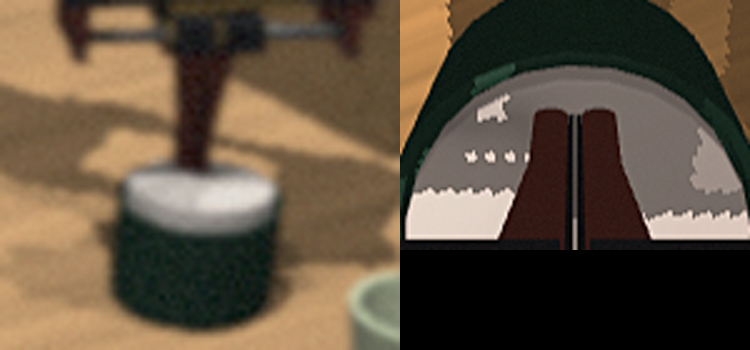

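```bash
python3 - <<'E'
from cell import *
import cv2,numpy as np
A=cv2.imread("pics/scene0.png").astype(int);B=read_camera("scene").astype(int)
for x in(376,390,396):
    print(x);print(A[152:182,x-1:x+2].mean((1,2)).round().astype(int));print(B[152:182,x-1:x+2].mean((1,2)).round().astype(int))
E
```

```text
376
[152 154 157 167 187 204 215 220 221 220 215 212 215 210 183 147 119  94
  61  35  31  30  29  31  26  29  28  23  28  28]
[141 157 158 158 152 138 112 129 171 186 182 185 182 166 147 139 125 100
  63  37  28  34  30  31  32  33  28  31  30  29]
390
[149 151 152 168 199 216 222 221 220 218 220 220 219 219 218 205 175 136
 108  79  44  29  27  25  30  24  25  21  29  24]
[116  97 113 142 147 130 108 115 151 186 210 218 219 219 208 173 144 127
 113  83  45  27  29  26  25  30  28  22  27  28]
396
[156 155 153 153 154 161 183 203 215 218 218 217 215 208 182 141 106  81
  57  35  23  18  26  23  20  24  22  22  25  22]
[151 131 103 103 125 145 151 151 163 189 211 218 215 197 157 122 103  86
  62  36  24  23  25  25  23  24  18  25  18  20]
```

The far side of the lid sank and the near edge rose about 1 px (roughly 3 mm). The contact point also gave about 2 mm, where a sound lid gives under 1 mm. So L4 is most likely the rocking one. The wrist view puts the tip's outer edge 10 mm outward of the TCP, so the tip's xy is correct. I'll press its middle, which would do no harm if the lid turns out to be sound.

Request:
{"name": "servo_tool", "arguments": {"rows": [[0, 0, 0.8, 0, 0, 0], [0, 0, 1.5, 0, 0, 0], [1.2, -0.5, 1.5, 0, 0, 0], [2.4, -1.0, 1.5, 0, 0, 0], [2.4, -1.0, 1.0, 0, 0, 0], [2.4, -1.0, 0.6, 0, 0, 0], [2.4, -1.0, 0.5, 0, 0, 0]]}}

```text
time: 9.93
tool_pos: [472.4, 324.6, 45.8]
ee_rot: [[-0.001, 0.396, 0.918], [-0.001, 0.918, -0.396], [-1.0, -0.001, -0.001]]
force: [-0.9, -0.2, -0.8]
grip_width: 0.005
```

Request:
{"name": "servo_tool", "arguments": {"rows": [[0, 0, -0.1, 0, 0, 0], [0, 0, -0.2, 0, 0, 0], [0, 0, -0.2, 0, 0, 0]]}}

```text
time: 10.3
tool_pos: [472.9, 324.9, 44.9]
ee_rot: [[0.0, 0.396, 0.918], [0.0, 0.918, -0.396], [-1.0, 0.0, 0.0]]
force: [-0.2, 0.3, 0.1]
grip_width: 0.005
```

Request:
{"name": "servo_tool", "arguments": {"rows": [[0, 0, -0.05, 0, 0, 0], [0, 0, -0.1, 0, 0, 0], [0, 0, -0.1, 0, 0, 0]]}}

```text
time: 10.68
tool_pos: [473.2, 325.0, 44.7]
ee_rot: [[0.001, 0.397, 0.918], [0.001, 0.918, -0.397], [-1.0, 0.001, 0.001]]
force: [-2.0, -0.5, 4.0]
grip_width: 0.002
```

Request:
{"name": "servo_tool", "arguments": {"rows": [[0, 0, -0.1, 0, 0, 0], [0, 0, -0.2, 0, 0, 0], [0, 0, -0.2, 0, 0, 0]]}}

```text
time: 11.05
tool_pos: [473.3, 325.1, 43.5]
ee_rot: [[0.001, 0.397, 0.918], [0.001, 0.918, -0.397], [-1.0, 0.001, 0.001]]
force: [-2.0, -1.5, 7.8]
grip_width: 0.006
```

Request:
{"name": "servo_tool", "arguments": {"rows": [[0, 0, -0.1, 0, 0, 0], [0, 0, -0.2, 0, 0, 0], [0, 0, -0.2, 0, 0, 0]]}}

```text
time: 11.42
tool_pos: [473.2, 325.0, 41.6]
ee_rot: [[0.001, 0.397, 0.918], [0.001, 0.918, -0.397], [-1.0, 0.001, 0.001]]
force: [-3.7, -1.2, 9.3]
grip_width: 0.002
```

It is sinking at a near-constant force, so the stud is being driven. I'll continue until the force rises.

Request:
{"name": "servo_tool", "arguments": {"rows": [[0, 0, -0.1, 0, 0, 0], [0, 0, -0.2, 0, 0, 0], [0, 0, -0.2, 0, 0, 0]]}}

```text
time: 11.8
tool_pos: [473.2, 325.0, 41.4]
ee_rot: [[0.002, 0.396, 0.918], [0.001, 0.918, -0.396], [-1.0, 0.002, 0.001]]
force: [-6.3, -5.4, 16.6]
grip_width: 0.005
```

Request:
{"name": "servo_tool", "arguments": {"rows": [[0, 0, -0.1, 0, 0, 0], [0, 0, -0.2, 0, 0, 0], [0, 0, -0.2, 0, 0, 0]]}}

```text
time: 12.18
tool_pos: [473.3, 325.0, 41.3]
ee_rot: [[0.003, 0.396, 0.918], [0.001, 0.918, -0.396], [-1.0, 0.002, 0.002]]
force: [-11.4, -6.2, 25.1]
grip_width: 0.005
```

Request:
{"name": "servo_tool", "arguments": {"rows": [[0, 0, 0, 0, 0, 0], [0, 0, 0, 0, 0, 0], [0, 0, 0, 0, 0, 0], [0, 0, 0, 0, 0, 0]]}}

```text
time: 12.68
tool_pos: [473.3, 325.1, 41.3]
ee_rot: [[0.003, 0.396, 0.918], [0.002, 0.918, -0.396], [-1.0, 0.002, 0.002]]
force: [-9.6, -7.0, 24.5]
grip_width: 0.003
```

```bash
python3 - <<'E'
from cell import *
import cv2,numpy as np
A=cv2.imread("pics/scene0.png");B=read_camera("scene");o=get_obs();print(o["tool_pos"],o["force"],o["time"])
f=lambda im:cv2.resize(im[140:200,345:425],None,fx=5,fy=5,interpolation=cv2.INTER_CUBIC)
cv2.imwrite("pics/s6.png",np.vstack([np.hstack([f(A),f(B)]),cv2.resize(B[120:290,120:450],(800,295*800//800))]))
E
```

```text
[473.26298056 325.04583369  41.28631662] [-11.98179168  -7.69101057  24.87051507] 12.725
```

View pics/s6.png

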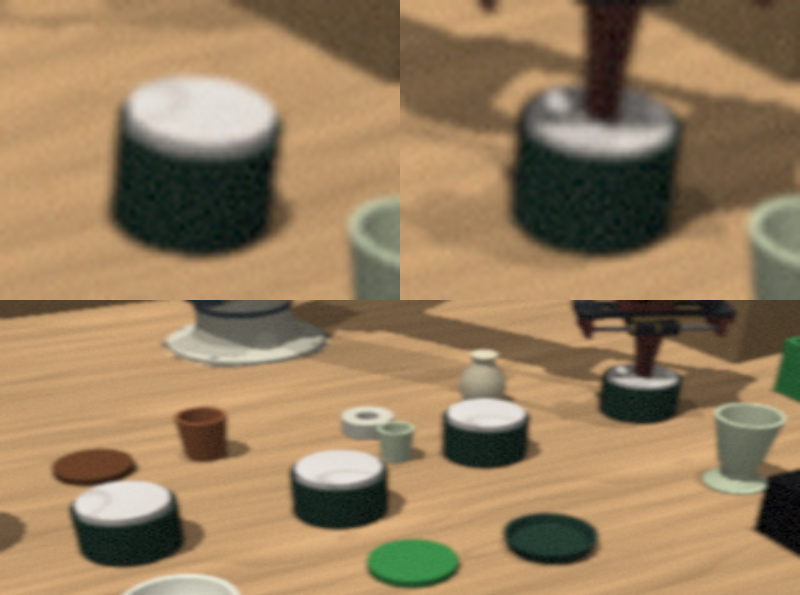

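The lid at scene (384,165) now sits visibly lower in its lip, and the rest of the scene looks unchanged. Force is steady at about 25 N, so I'm handing in.

```bash
python3 -c "
from cell import *
print(hand_in());o=get_obs();print(o['time'],o['tool_pos'],o['force'])"
```

```text
the job is handed in; nothing more can be done
None
the job is handed in; nothing more can be done
```

I pressed the rocking lid home and handed the job in with the fingertips still on it; no verdict came back. It is the lid nearest the robot's left, at about (473, 325) mm; I didn't match it to its letter.

- **Rocking:** I pressed it first near the rim. It gave about 2 mm, and its opposite edge rose about 3 mm in the picture. When I moved to the middle, contact came at nearly the original height, so it had levelled again. The force climbed to about 9 N, because I pressed past the point where it tipped. The first lid I pressed was the loose one, so I didn't touch the other three.
- **Pressing home:** Pressed in the middle, it sank 3.6 mm at about 8–9 N, then stopped firmly. It stayed at that height for 0.5 s.
- **Last checks:** The push was steady at about 25 N down, plus about 14 N sideways, roughly 29 N in all. The scene picture shows the lid lower in its lip. The other lids and pieces in view look unmoved, judged by eye only. I didn't measure the lid's final tilt.
- **Disagreements:** The shut fingertips sat about 28 mm above the reported TCP height, confirmed by the pictures and by where contact came. I relied on the force reading instead of the TCP height. In the first measurement, the scene-view fits for the two middle lids merged with neighbouring pieces, so I didn't use them.

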